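Lock out the filter tap with a sprung-gate clip

TASK

The tap of the aquarium filter is shut for servicing: lock it by pressing the red lockout clip, gate first, onto the near leg of the steel staple on the tap plate until the leg is inside and the sprung gate has snapped shut behind it. Then tug the clip gently back towards the robot so that the leg bears on the inside of the shut gate, and leave it lying flat on the plate, let go and still clipped on. Be gentle on the staple (never more than 22 N) and do not shift the bottles, jar, tub and brass ring around it.

Things in the scene. Friction and masses are not known exactly. Their poses are not given: they have to be found in the camera images.
- clip: Red-and-steel lockout clip (snap hook), 105 mm long, 0.12 to 0.22 kg, lying flat. Origin on its underside, under the middle of its grip; z up, x from grip to mouth. A 10 mm thick red shank leads from the grip to the hook, a flat C of 10 mm round steel bar 5 mm above the underside: cross bar at x 42, hinge-side arm at y -33, nose-side arm at y +12 ending at x 86 mm, flared outwards.
- clip_grip (a point): Middle of the clip's grip, 35 mm above its underside. The grip is an upright red block 14 mm (clip x) by 40 mm (y) by 50 mm high over the clip's origin: pinch it across x from above.
- clip_seat (a point): At (51, 0, 5) mm in the clip's frame: where the centre of the staple's 8 mm leg is when it sits on the clip's cross bar. A leg pressed in along clip y = 0 frees the gate, which then snaps shut by itself, only 4 to 10 mm before this seat (later towards negative y, perhaps never beyond y = -3 mm). With the gate shut behind it the leg can come back out to clip x = 67 mm only.
- gate: Brass gate closing the mouth: 10 mm round bar, 31 mm from pivot to free end. Origin: its pivot, at (76, -28, 5) mm in the clip's frame. Its y axis runs along the bar, parallel to the clip's y when shut. Opens inwards only (positive about z; 0.6 to 0.9 rad needed, 1.3 at most) against a spring of 0.063 N m shut, 0.13 N m at 0.9 rad: 2 to 10 N in all to press a rod in, sideways near the end.
- tap_plate: Fixed aluminium plate, 6 mm thick, 120 mm wide, x from -135 to +90 mm, with the staple and, beyond it, the blue valve (79 mm high, begins 90 mm past the origin). Origin on the bench under the mark for the staple's near leg; z up, x from the near leg to the valve (away from the robot): the way to press the clip on.
- eye: The lock staple's place. Origin: the mark on the plate's top face (6 mm above the bench), axes as the plate's, about which the near leg of the staple stands. The staple, an upside-down U of 8 mm steel rod along the plate's x, legs 68 mm apart, top 64 mm above the plate, is bolted tight in a slot: the leg stands up to 10 mm either way from the mark along the plate's x (exact in y). Where is NOT measured: feel or see it. It does not give.
- jar: white jar, blue lid, 60 mm across, 60 mm high; leave alone. Origin: centre of its underside.
- pump_white: white pump bottle, 48 mm across, 146 mm high; leave alone. Origin: centre of its underside.
- pump_dark: amber pump bottle with white pump, 48 mm across, 146 mm high; leave alone. Origin: centre of its underside.
- red_cap_bottle: amber bottle with red cap, 56 mm across, 150 mm high; leave alone. Origin: centre of its underside.
- tub: brown-red tub, white lid, 70 mm across, 55 mm high; leave alone. Origin: centre of its underside.
- brass_collar: brass ring 44 mm across, 18 mm high; leave alone. Origin: centre of its underside.
Not all that is in view belongs to the job. What is shaped like the clip but turquoise is not meant.

How it is judged:
By the outcome, as a careful person would: the job done as asked, in the order asked, and still so for the second after the job is handed in, with the robot touching nothing.
It also fails if it takes over 45 s, if anything falls off the work surface, if the arm or the gripper's body presses on something with over 40 N, if the wrist force passes 120 N, or if a joint passes its speed limit or range.

ROBOT

A 6-joint arm with a two-finger parallel gripper is mounted at the origin on the work surface. World frame = base frame: x ahead of the robot, y to its left, z up, the work surface at z = 0. Lengths are in m, angles in rad, forces in N, time in s.
With the tool pointing down it reaches from about 0.35 to 0.925 m from the base axis. Payload 6.4 kg.
Tool frame: the origin (TCP) lies at the centre of the arm's flange, where the gripper is bolted on; the fingertips stand 173 mm ahead of it and the grasp point (between the pads) lies 155 mm ahead of it; z points along the fingers, y is the line along which they close (so a half turn about z gives the same grasp; the last joint's range is limited). The gripper opens to 85 mm and grips with 20 to 120 N. Pads are 22 mm wide; open, the fingers measure 114 mm over their backs; the gripper's body (76 mm by 85 mm) begins 54 mm behind the grasp point. The pads swing forward as they close: fully open they stand 13 mm farther back than shut.
Start: joints at [1.107, 0.245, 1.558, -0, 1.339, -0.174], TCP at [0.186, 0.623, 0.405] pointing down, gripper open.
Joint ranges: [-3.13, 3.13], [-1.02, 2.26], [0.13, 2.54], [-0.95, 4.09], [0.21, 2.88], [-2.74, 2.74]. Speed limits (rad/s): [2.57, 2.57, 3.14, 3.14, 3.14, 3.14].

INTERFACE

Orientations are given as a 3x3 rotation matrix whose columns are the frame's x, y, z axes.
In Python, from plant import arm gives the robot as it stands.
- The arm moves only by the shell command python3 -m inch 'ROWS' [OPENING] [FORCE]. ROWS is text: rows parted by semicolons, each of 6 numbers parted by spaces: the shift along the world's x, y, z as a fraction of full scale, then the turn, a rotation vector about the world's x, y, z as a fraction of full scale. A call has 1 to 20 rows; each row is the pose to reach, as a shift and turn from the pose commanded when the call began; what a row does not reach only later rows make up. Full scale, the value 1, is 100 mm for a shift and 1.5 rad for a turn. A row lasts 1/10 s, in which the tool goes at most 50 mm and 8.59 degrees, less where a joint would pass 70% of its speed; a pose out of reach is approached as far as the arm can. A call with a number of a shift or a turn outside -1 to 1 is refused whole. A call with a gripper value outside its range is refused whole. OPENING is the gripper's target within -1 to 1 (fully open at 1, half-way at 0, shut at -1), set as the call begins (- or left out, the last holds). The fingers move at their own pace and stop on an object; FORCE is the grip in N (left out, the last holds). Time passes only in rows, so rows that repeat a pose let the fingers close. It gives the time, the measured TCP pose, the force, the opening and the grip force at its end, in the units of the state.
- arm.observe(): the state, without advancing time (a new reading comes with each control period).
- arm.capture(name): name is "scene" or "side" or "wrist"; returns the picture (480x640x3 uint8, red, green, blue); there is no depth.
- arm.calibration(name): a dict with "intrinsics" (3x3 intrinsics, pixels), "R" (3x3) and "t" (3): a world point X has camera coordinates R X + t; the wrist camera has in their place "T_tool_cam" (4x4, takes a point from camera to tool coordinates, whose origin is the TCP and whose axes are the flange's). Camera axes: x right, y down, z forward; pixel columns grow to the right and rows downward; lengths in m; the calibration is good to about 2 mm. A picture is of the moment at which its call begins: read the wrist's pose just before it. calibration takes no time and is no camera call.
- arm.close_job(): hands the job in; it is judged then, once.
The state is a dict: "t": time; "joints": joint angles; "joint_velocities": joint speeds; "joint_efforts": joint torques, N m; "eef_pos": TCP position; "orientation": TCP orientation; "wrist_force": force on the tool from outside, world axes, zero at the start; "torque": the same for the moment, N m; "finger_gap": finger opening in m; "finger_force": force on a finger pad.
Only numpy, scipy, OpenCV 4.12 (cv2) and the standard library are available. Lean on these libraries where they do the work, as an engineer would, in place of code of your own. Each camera call takes 0.05 s, during which the arm holds its last target. There are 200 camera calls.

## Working session

There is one attempt and no reset: what is moved stays moved. The work goes in short steps, Python scripts to look and compute and a shell command to move; the robot and the scene stay as the last step left them, time stands still between calls to the robot, and variables do not carry over. Pictures are saved under pics/ and viewed, at most 10 in all, crops included, and the job is handed in when it is done.

```bash
mkdir -p pics; ls
python3 - <<'E'
from plant import arm
import cv2,numpy as np
s=arm.observe();print(s['t'],s['eef_pos'],s['orientation'],s['finger_gap'])
for n in("scene","side"):
    cv2.imwrite(f"pics/{n}0.png",arm.capture(n)[:,:,::-1])
    c=arm.calibration(n);print(n,np.round(c['intrinsics'],1).tolist(),np.round(-c['R'].T@c['t'],3))
print(arm.calibration("wrist"))
E
```

```text
pics
0.0 [0.18563027 0.62269037 0.40355961] [[-9.58309345e-01  2.85731283e-01 -9.12699179e-04]
 [ 2.85732492e-01  9.58307836e-01 -1.74204496e-03]
 [ 3.76890035e-04 -1.93020577e-03 -9.99998066e-01]] 0.08545874390208813
scene [[467.2, 0.0, 322.0], [0.0, 467.2, 242.2], [0.0, 0.0, 1.0]] [1.195 0.324 0.917]
side [[453.1, 0.0, 317.3], [0.0, 453.1, 237.0], [0.0, 0.0, 1.0]] [-0.05  -0.621  0.826]
{'intrinsics': array([[331.15684665,   0.        , 321.70312791],
       [  0.        , 331.15684665, 237.26888172],
       [  0.        ,   0.        ,   1.        ]]), 'T_tool_cam': array([[ 1.84206812e-04, -9.65760232e-01, -2.59436197e-01,
         6.50687845e-02],
       [ 9.99999488e-01,  4.36025381e-04, -9.13092537e-04,
        -8.30227808e-04],
       [ 9.94949227e-04, -2.59435896e-01,  9.65759818e-01,
         3.09846500e-02],
       [ 0.00000000e+00,  0.00000000e+00,  0.00000000e+00,
         1.00000000e+00]])}
```

View pics/scene0.png

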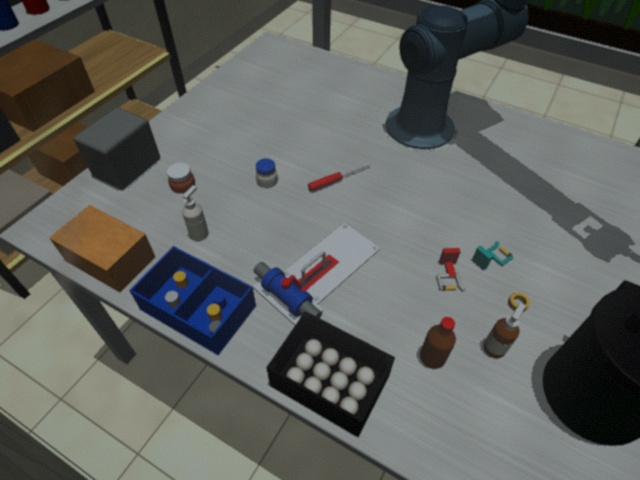

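View pics/side0.png

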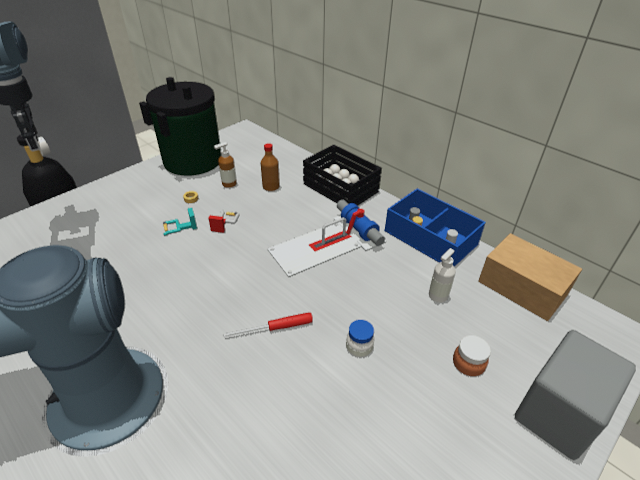

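The scene view shows the plate around (320,270), the valve at (285,290), the staple at (312,272), and the red clip with its grip at (450,256) and hook at (450,283). The turquoise decoy is at (492,255). The side view shows the clip at (222,221) and the plate around (320,245). I'll enlarge both.

Run:
```python
import cv2,numpy as np
a=cv2.imread("pics/scene0.png");b=cv2.imread("pics/side0.png")
r=lambda im,x,y,w,h:cv2.resize(im[y:y+h,x:x+w],None,fx=5,fy=5,interpolation=cv2.INTER_CUBIC)
# scene plate crop x250-390,y215-275.. 
top=np.hstack([r(a,245,220,150,105)[:, :]]) 
top=cv2.resize(a[220:320,245:385],(420*1,300));clip=cv2.resize(a[240:300,430:506],(380,300),interpolation=cv2.INTER_CUBIC)
top2=cv2.resize(b[190:280,260:386],(420,300),interpolation=cv2.INTER_CUBIC);clip2=cv2.resize(b[195:255,200:276],(380,300),interpolation=cv2.INTER_CUBIC)
cv2.imwrite("pics/crop1.png",np.vstack([np.hstack([top,clip]),np.hstack([top2,clip2])]))
```

```text
(no output)
```

View pics/crop1.png

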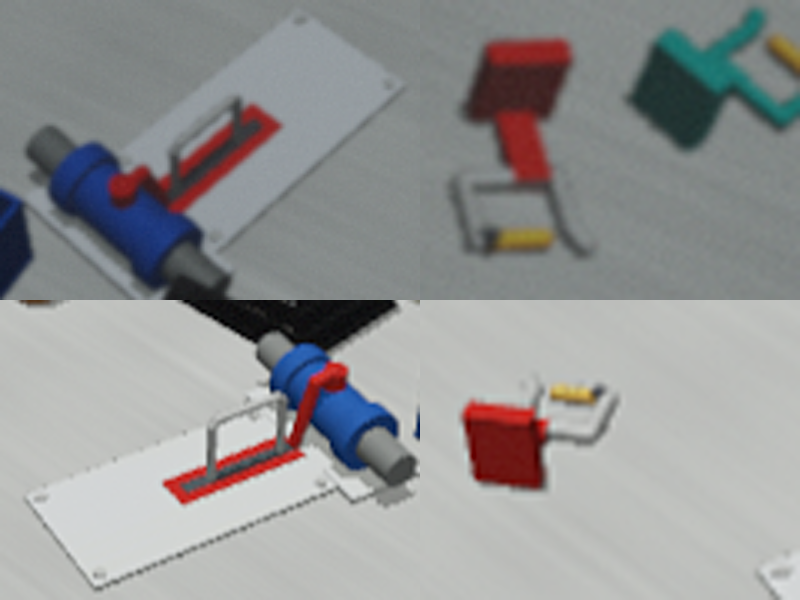

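The crop shows these points in full-image pixels:

| Feature | Scene | Side |
|---|---|---|
| Near plate corners | (344,223.3), (380,249) | (268,248.5), (289,276.4) |
| Clip hinge corner | (437.6,276) | – |
| Clip nose corner | (455,275.6) | – |
| Pivot | (443,288.6) | – |
| Gate end | (456.4,287.6) | – |
| Nose tip | (464,290.4) | – |

```bash
cat > h.py <<'E'
import numpy as np,cv2
from plant import arm
def cam(n,s=None):
    c=arm.calibration(n);K=c['intrinsics']
    if n!='wrist': return K,c['R'],c['t']
    s=s or arm.observe();T=np.eye(4);T[:3,:3]=s['orientation'];T[:3,3]=s['eef_pos']
    M=np.linalg.inv(T@c['T_tool_cam']);return K,M[:3,:3],M[:3,3]
def ray(c,p,z):
    K,R,t=c;o=-R.T@t;d=R.T@np.linalg.inv(K)@[p[0],p[1],1];return o+d*(z-o[2])/d[2]
def proj(c,X):
    K,R,t=c;q=K@(R@np.asarray(X,float)+t);return q[:2]/q[2]
def fit2(P,Q): # planar pose Q=R P+t
    P=np.array(P,float);Q=np.array(Q,float);p=P-P.mean(0);q=Q-Q.mean(0)
    a=np.arctan2((p[:,0]*q[:,1]-p[:,1]*q[:,0]).sum(),(p*q).sum());R=np.array([[np.cos(a),-np.sin(a)],[np.sin(a),np.cos(a)]])
    t=Q.mean(0)-R@P.mean(0);return t,a,Q-(P@R.T+t)
E
python3 - <<'E'
from h import *
c=cam('scene');d=cam('side')
for p in[(344,223.3),(380,249)]:print('sc',ray(c,p,.006).round(3))
for p in[(268.1,248.5),(289.1,276.4)]:print('sd',ray(d,p,.006).round(3))
pts=[(437.6,276),(455,275.6),(443,288.6),(456.4,287.6),(464,290.4)]
Q=[ray(c,p,.006)[:2] for p in pts]
t,a,r=fit2(np.array([(42,-33),(42,12),(76,-30),(76,3),(86,16)])/1000,Q);print(t,a,r.round(3))
for n,p,z in [('whitepumpbase',(198,237),0),('jar',(268,185),0),('tub',(183,190),0),('redcap',(434,364),0),('dark',(497,355),0),('ring',(518,303),0.005),('turq grip',(492,258),0.02),('crate',(325,325),.05)]:print(n,ray(c,p,z).round(3))
for n,p,z in [('whitepump',(440,300),0),('redcap',(270,187),0),('dark',(229,185),0)]:print('sd',n,ray(d,p,z).round(3))
E
```

```text
sc [ 0.479 -0.013  0.006]
sc [0.508 0.104 0.006]
sd [0.504 0.098 0.006]
sd [ 0.473 -0.018  0.006]
[0.46059645 0.25830683] 0.6380904714522103 [[-0.002 -0.001]
 [ 0.003 -0.001]
 [-0.001  0.001]
 [ 0.001 -0.   ]
 [-0.001  0.001]]
whitepumpbase [ 0.701 -0.311  0.   ]
jar [ 0.457 -0.263  0.   ]
tub [ 0.591 -0.453  0.   ]
redcap [0.721 0.33  0.   ]
dark [0.635 0.438 0.   ]
ring [0.489 0.441 0.005]
turq grip [0.407 0.351 0.02 ]
crate [0.78  0.102 0.05 ]
sd whitepump [ 0.68  -0.328  0.   ]
sd redcap [0.703 0.32  0.   ]
sd dark [0.617 0.421 0.   ]
```

```bash
for i in 1 2 3; do :; done
python3 -m inch '0.25 -0.3 -0.1 0 0 -0.04; 0.5 -0.6 -0.15 0 0 -0.1; 0.75 -0.95 -0.2 0 0 -0.16; 0.75 -0.95 -0.2 0 0 -0.16'
python3 -m inch '0.25 -0.3 -0.1 0 0 -0.05; 0.5 -0.6 -0.15 0 0 -0.1; 0.75 -0.95 -0.2 0 0 -0.16; 0.75 -0.95 -0.2 0 0 -0.16'
python3 -m inch '0.3 -0.3 -0.1 0 0 -0.05; 0.6 -0.6 -0.15 0 0 -0.1; 0.9 -0.95 -0.2 0 0 -0.11; 0.9 -0.95 -0.2 0 0 -0.11; 0.9 -0.95 -0.2 0 0 -0.11'
```

```text
t: 0.5
eef_pos: [0.2627, 0.5249, 0.3829]
orientation: [[-0.86, 0.51, -0.001], [0.51, 0.86, -0.004], [-0.001, -0.004, -1.0]]
wrist_force: [0.2, -0.2, -0.2]
finger_gap: 0.0852
finger_force: 0.0
t: 0.9
eef_pos: [0.3375, 0.4304, 0.3636]
orientation: [[-0.714, 0.7, -0.001], [0.7, 0.714, -0.002], [-0.001, -0.002, -1.0]]
wrist_force: [-0.5, 0.4, -0.7]
finger_gap: 0.0849
finger_force: 0.0
t: 1.4
eef_pos: [0.426, 0.338, 0.3446]
orientation: [[-0.594, 0.805, -0.001], [0.805, 0.594, 0.0], [0.001, -0.0, -1.0]]
wrist_force: [-0.7, 0.0, 0.3]
finger_gap: 0.0857
finger_force: 0.0
```

```bash
python3 -m inch '0.2 -0.4 0 0 0 0; 0.35 -0.8 0 0 0 0; 0.35 -0.8 0 0 0 0; 0.35 -0.8 0 0 0 0'
python3 - <<'E'
from h import *
s=arm.observe();np.savez('s1.npz',p=s['eef_pos'],o=s['orientation'])
im=arm.capture('wrist')[:,:,::-1];cv2.imwrite('pics/w1.png',im)
c=cam('wrist',s)
th=.638;R=np.array([[np.cos(th),-np.sin(th)],[np.sin(th),np.cos(th)]])
for x,y in[(42,-33),(42,12),(76,-28),(86,14)]:
    X=R@[x/1000,y/1000]+[.4606,.2583];print(proj(c,[*X,.005]).round(0))
E
```

```text
t: 1.8
eef_pos: [0.4604, 0.2587, 0.3449]
orientation: [[-0.595, 0.804, 0.0], [0.804, 0.595, 0.001], [0.001, 0.0, -1.0]]
wrist_force: [-0.2, -0.5, -0.4]
finger_gap: 0.0858
finger_force: 0.0
[365. 252.]
[367. 207.]
[400. 247.]
[413. 204.]
```

View pics/w1.png

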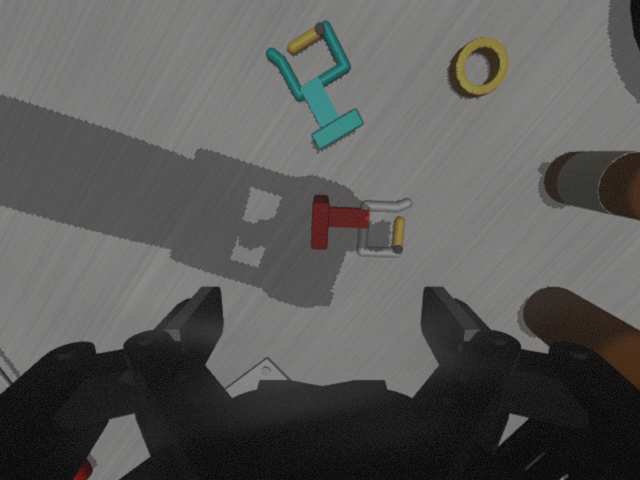

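The wrist view shows the clip grip top centred at (320,222), the hinge corner at (361,252), the nose corner at (364,206), the pivot at (398,249) and the nose tip at (408,203). The fingers straddle it symmetrically.

Run:
```python
from h import *
f=np.load('s1.npz');c=cam('wrist',dict(eef_pos=f['p'],orientation=f['o']))
pts=[(361,252),(364,206),(398,249),(408,203)]
Q=[ray(c,p,.006)[:2] for p in pts]
t,a,r=fit2(np.array([(42,-33),(42,12),(76,-29),(86,15)])/1000,Q);print(t,a,r.round(4))
g=ray(c,(320.5,221),.05);print('grip top',g)
print('corner',ray(c,(266,358),.006))
```

```text
[0.45766466 0.25609087] 0.6442310030245142 [[-0.0007 -0.0002]
 [ 0.0006  0.0011]
 [ 0.0016  0.    ]
 [-0.0014 -0.001 ]]
grip top [0.45475006 0.26387747 0.05      ]
corner [0.50227231 0.10138052 0.006     ]
```

```bash
python3 -m inch '-0.02 -0.01 -0.4 0 0 0; -0.02 -0.01 -0.8 0 0 0; -0.02 -0.01 -0.8 0 0 0'
python3 -m inch '0 0 -0.4 0 0 0; 0 0 -0.75 0 0 0; 0 0 -0.75 0 0 0; 0 0 -0.75 0 0 0'
python3 -m inch '0 0 0 0 0 0; 0 0 0 0 0 0; 0 0 0 0 0 0; 0 0 0 0 0 0; 0 0 0 0 0 0; 0 0 0 0 0 0; 0 0 0 0 0 0;0 0 0 0 0 0' -1 60
```

```text
t: 2.15
eef_pos: [0.4555, 0.2578, 0.2593]
orientation: [[-0.596, 0.803, -0.011], [0.803, 0.596, -0.003], [0.004, -0.011, -1.0]]
wrist_force: [-0.3, 0.4, -0.7]
finger_gap: 0.0848
finger_force: 0.0
t: 2.55
eef_pos: [0.4591, 0.2579, 0.1913]
orientation: [[-0.595, 0.804, 0.001], [0.804, 0.595, 0.0], [-0.0, 0.001, -1.0]]
wrist_force: [1.4, 0.3, -0.0]
finger_gap: 0.0851
finger_force: 0.0
t: 3.35
eef_pos: [0.4592, 0.257, 0.1903]
orientation: [[-0.594, 0.804, 0.001], [0.804, 0.594, 0.0], [-0.0, 0.001, -1.0]]
wrist_force: [0.1, -0.2, 5.8]
finger_gap: 0.0134
finger_force: 59.5
```

```bash
python3 -m inch '0 0 0.3 0 0 0; 0 0 0.6 0 0 0; 0.1 -0.3 0.6 0 0 -0.08; 0.2 -0.6 0.6 0 0 -0.16; 0.2 -0.9 0.6 0 0 -0.24; 0.2 -0.9 0.6 0 0 -0.24'
python3 -m inch '0.05 -0.3 0 0 0 -0.08; 0.1 -0.6 0 0 0 -0.16; 0.2 -0.9 0 0 0 -0.24; 0.2 -0.9 0 0 0 -0.24'
python3 -m inch '0 -0.2 -0.1 0 0 -0.06; 0.01 -0.37 -0.15 0 0 -0.113; 0.01 -0.37 -0.15 0 0 -0.113;0.01 -0.37 -0.15 0 0 -0.113; 0.01 -0.37 -0.15 0 0 -0.113'
python3 - <<'E'
from h import *
s=arm.observe();np.savez('s2.npz',p=s['eef_pos'],o=s['orientation'])
im=arm.capture('wrist')[:,:,::-1];cv2.imwrite('pics/w2.png',im)
E
```

```text
t: 3.95
eef_pos: [0.4784, 0.1645, 0.2488]
orientation: [[-0.268, 0.964, -0.002], [0.964, 0.268, -0.001], [-0.0, -0.002, -1.0]]
wrist_force: [0.2, 0.6, -2.0]
finger_gap: 0.013
finger_force: 58.7
t: 4.35
eef_pos: [0.4994, 0.0749, 0.2494]
orientation: [[0.088, 0.996, 0.0], [0.996, -0.088, -0.0], [-0.0, 0.0, -1.0]]
wrist_force: [0.2, 1.0, -0.4]
finger_gap: 0.0132
finger_force: 58.7
t: 4.85
eef_pos: [0.4996, 0.0409, 0.2347]
orientation: [[0.248, 0.969, -0.0], [0.969, -0.248, 0.0], [0.0, -0.0, -1.0]]
wrist_force: [-0.3, 0.6, -1.4]
finger_gap: 0.0133
finger_force: 58.6
```

View pics/w2.png

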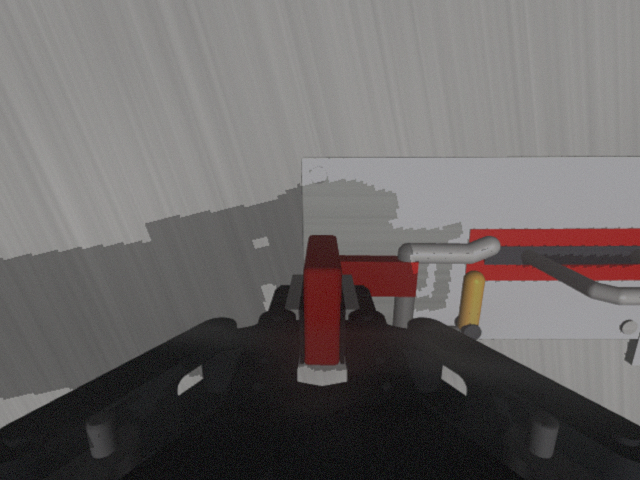

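The wrist view shows the plate's top-left corner at (302,157). Its long edges run along row 157 and about row 338. The leg foot is at (526,257) and its top bend at about (595,291). On the held clip, the nose corner is at (404,253), the nose tip at (493,243), the gate end at (475,276) and the pivot at (471,331).

Run:
```python
from h import *
im=cv2.imread('pics/w2.png')
cv2.imwrite('pics/crop2.png',cv2.resize(im[145:345,380:640],(780,600),interpolation=cv2.INTER_CUBIC))
f=np.load('s2.npz');c=cam('wrist',dict(eef_pos=f['p'],orientation=f['o']))
e=[ray(c,p,.006)[:2] for p in[(302,157.5),(450,157),(630,156.5),(450,338.5),(600,338)]];print(np.round(e,4).tolist())
d=e[2]-e[0];a=np.arctan2(d[1],d[0]);print('plate yaw',a,'width',((e[3]-e[1])@[np.sin(a),-np.cos(a)]))
ux=np.array([np.cos(a),np.sin(a)]);uy=np.array([-ux[1],ux[0]])
mid=(e[1]@uy+e[3]@uy)/2;O=ux*(e[0]@ux+.135)+uy*mid;print('O',O)
for p,z in[((526,257),.006),((592,291),.064)]:
    q=ray(c,p,z)[:2]-O;print('leg',q@ux,q@uy)
P=[(404,253),(475,276),(471,331)];Q=[ray(c,p,.049)[:2] for p in P]
t,b,r=fit2(np.array([(42,12),(76,3),(76,-29)])/1000,Q);print('clip',t,b,r.round(4), (t-O)@ux,(t-O)@uy)
```

```text
[[0.5035, 0.1011], [0.5869, 0.08], [0.6883, 0.0543], [0.5689, -0.0381], [0.6669, -0.0629]]
plate yaw -0.24800818462778101 width 0.11889517917729107
O [0.61981088 0.01031445]
leg 0.004711758259129126 -0.001833758277449577
leg -0.0002192211944601225 0.001117213260608221
clip [0.50026295 0.04115994] -0.2393564319953473 [[-0.0013  0.0023]
 [-0.0001 -0.0016]
 [ 0.0014 -0.0007]] -0.12346191520839457 0.0005558558790333903
```

View pics/crop2.png

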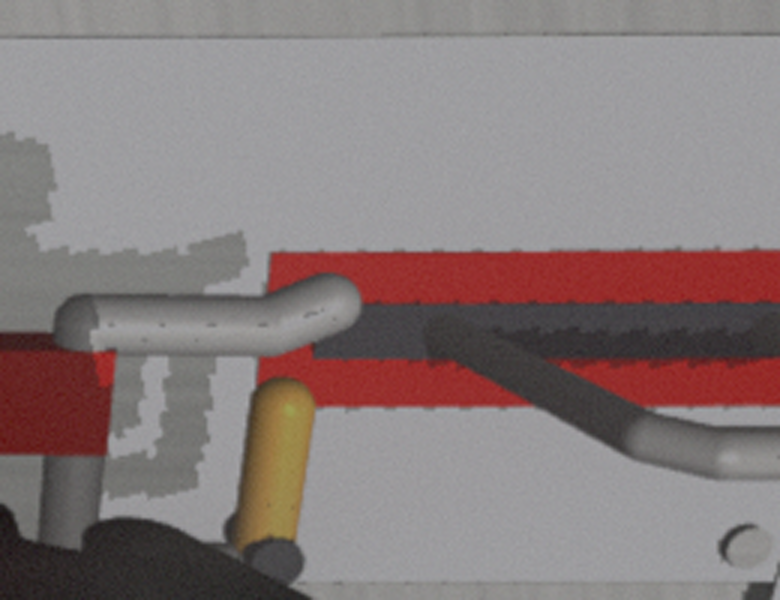

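Run:
```python
from h import *
from scipy.optimize import least_squares
f=np.load('s2.npz');c=cam('wrist',dict(eef_pos=f['p'],orientation=f['o']))
M=np.array([(42,12,5),(62,12,5),(76,-2,5),(76,-28,5)])/1000
px=np.array([(405,253),(445,253.5),(474.5,277),(471,331)])
R0=np.array([[.969,.248,0],[-.248,.969,0],[0,0,1.]])
from scipy.spatial.transform import Rotation as Ro
def pr(v):
    R=Ro.from_rotvec([0,0,v[3]]).as_matrix()@R0
    T=np.array([f['p'][0],f['p'][1],.0444])+R0@v[:3]
    return np.array([proj(c,R@m+T) for m in M])
print(pr(np.zeros(4)).round(1).tolist())
r=least_squares(lambda v:np.r_[(pr(v)-px).ravel(),v[2]/.003,v[3]/.02],np.zeros(4));print(r.x,r.fun.round(1))
```

```text
[[406.8, 258.7], [447.5, 258.7], [472.7, 285.1], [466.8, 331.4]]
[-0.00287545  0.00352182  0.00683367  0.02946927] [-0.8  0.8  2.1 -1.  -0.1  2.6 -1.2 -2.7  2.3  1.5]
```

```bash
python3 -m inch '0 0 -0.15 0 0 0; 0 0 -0.3 0 0 0; 0 0 -0.35 0 0 0; 0 0 -0.35 0 0 0'
python3 -m inch '0 0 -0.01 0 0 0; 0 0 -0.02 0 0 0; 0 0 -0.02 0 0 0'
python3 -m inch '0 0 -0.01 0 0 0; 0 0 -0.015 0 0 0; 0 0 -0.015 0 0 0'
python3 - <<'E'
from h import *
s=arm.observe();np.savez('s3.npz',p=s['eef_pos'],o=s['orientation'])
im=arm.capture('wrist')[:,:,::-1];cv2.imwrite('pics/w3.png',im)
cv2.imwrite('pics/crop3.png',cv2.resize(im[145:345,380:640],(780,600),interpolation=cv2.INTER_CUBIC))
E
```

```text
t: 5.3
eef_pos: [0.4994, 0.0404, 0.1991]
orientation: [[0.25, 0.968, -0.002], [0.968, -0.25, 0.0], [-0.0, -0.002, -1.0]]
wrist_force: [-0.3, 0.2, -1.8]
finger_gap: 0.0133
finger_force: 58.6
t: 5.6
eef_pos: [0.5, 0.0399, 0.1982]
orientation: [[0.251, 0.968, 0.001], [0.968, -0.251, -0.0], [0.0, 0.001, -1.0]]
wrist_force: [0.2, -0.5, -1.5]
finger_gap: 0.0133
finger_force: 58.5
t: 5.9
eef_pos: [0.4998, 0.0399, 0.1963]
orientation: [[0.251, 0.968, 0.0], [0.968, -0.251, -0.0], [0.0, 0.0, -1.0]]
wrist_force: [0.7, -0.1, -1.1]
finger_gap: 0.013
finger_force: 58.7
```

View pics/crop3.png

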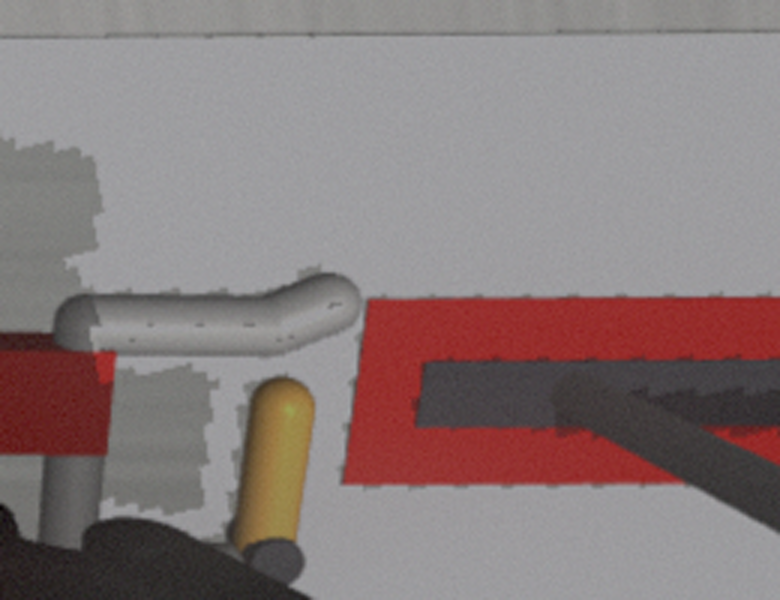

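The crop shows the leg foot at full-image (573.3,276.3) and the slot centre row at about 276.3. The nose arm centre row is 253.3, the gate tip is at (474,271) and the pivot at (471,331). Clip and leg are now at nearly the same height.

Run:
```python
from h import *
f=np.load('s3.npz');c=cam('wrist',dict(eef_pos=f['p'],orientation=f['o']))
o=f['o'];ux=o[:2,1]/np.linalg.norm(o[:2,1]);uy=np.array([-ux[1],ux[0]])
g=lambda p,z:((ray(c,p,z)[:2]-f['p'][:2])@ux*1e3,(ray(c,p,z)[:2]-f['p'][:2])@uy*1e3)
for n,p,z in[('leg',(573.3,276.3),.006),('slot',(545,276.3),.006),('nose12',(445,253.3),.011),('corner42,12',(405,253),.011),('gate76,-2',(474.5,277),.011),('pivot76,-28',(471,331),.011),('crossbar42,-10',(404,310),.011),('noseinner7 z11',(445,263),.011),('edgeT',(450,157.5),.006),('edgeT2',(630,156),.006)]:print(n,np.round(g(p,z),1))
```

```text
leg [129.9   0.7]
slot [115.3   0.7]
nose12 [60.6 14.8]
corner42,12 [41.  14.9]
gate76,-2 [76.5  2.4]
pivot76,-28 [ 78.3 -27.8]
crossbar42,-10 [ 42.5 -15.7]
noseinner7 z11 [61.1  9.8]
edgeT [60.4 60.2]
edgeT2 [144.6  60.9]
```

```bash
python3 -m inch '-0.008 -0.033 0.003 0 0 0.004; -0.008 -0.033 0.003 0 0 0.004; 0.18 -0.081 0.003 0 0 0.004; 0.34 -0.121 0.003 0 0 0.004;0.34 -0.121 0.003 0 0 0.004; 0.34 -0.121 0.003 0 0 0.004'
python3 - <<'E'
from h import *
s=arm.observe();np.savez('s4.npz',p=s['eef_pos'],o=s['orientation']);print(s['eef_pos'],s['wrist_force'])
im=arm.capture('wrist')[:,:,::-1];cv2.imwrite('pics/w4.png',im)
cv2.imwrite('pics/crop4.png',cv2.resize(im[145:345,360:620],(780,600),interpolation=cv2.INTER_CUBIC))
E
```

```text
t: 6.55
eef_pos: [0.5334, 0.0278, 0.1962]
orientation: [[0.245, 0.969, -0.001], [0.969, -0.245, 0.0], [-0.0, -0.001, -1.0]]
wrist_force: [1.8, -1.5, 3.0]
finger_gap: 0.0135
finger_force: 59.6
[0.53340305 0.02778391 0.19621062] [ 1.77485252 -1.54672776  2.96250721]
```

View pics/crop4.png

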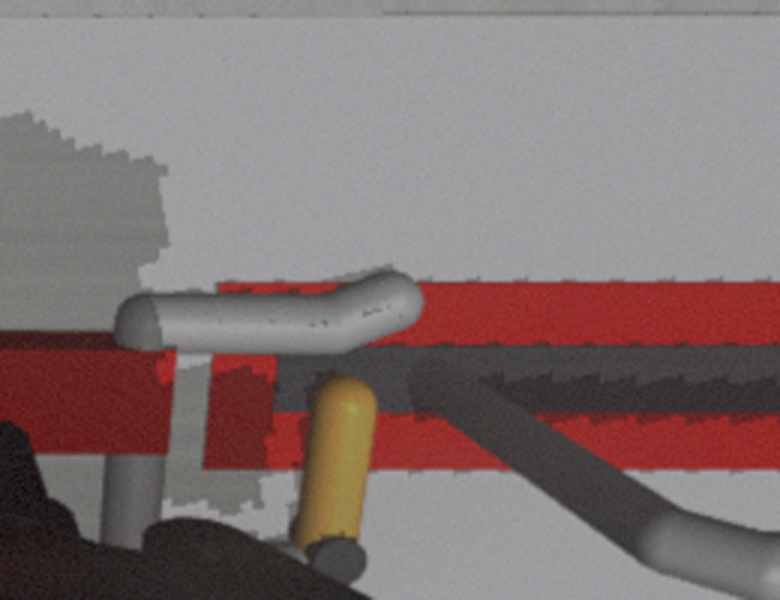

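The leg foot is now at (505,271.7), between the nose arm's inner edge (row 262) and inboard of the gate end (row 270). I'll check the numbers.

Run:
```python
from h import *
f=np.load('s4.npz');c=cam('wrist',dict(eef_pos=f['p'],orientation=f['o']))
o=f['o'];ux=o[:2,1]/np.linalg.norm(o[:2,1]);uy=np.array([-ux[1],ux[0]])
g=lambda p,z:((ray(c,p,z)[:2]-f['p'][:2])@ux*1e3,(ray(c,p,z)[:2]-f['p'][:2])@uy*1e3)
for n,p,z in[('leg',(505,271.7),.006),('slotT',(480,145+346/3),.006),('slotB',(480,145+412/3),.006),('noseOuter17',(430,145+293/3),.011),('noseinner7',(450,145+352/3),.011),('gateend3',(475,145+376/3),.011),('edgeT',(430,150.2),.006),('edgeT2',(600,149.6),.006)]:print(n,np.round(g(p,z),1))
```

```text
leg [94.   3.3]
slotT [80.4  9.4]
slotB [81.9 -2.5]
noseOuter17 [52.5 20.2]
noseinner7 [63.2 10.1]
gateend3 [76.1  5.9]
edgeT [50.5 63.5]
edgeT2 [129.5  63.8]
```

```bash
python3 -m inch '0.03 -0.007 0.005 0 0 0; 0.058 -0.015 0.005 0 0 0; 0.078 -0.02 0.005 0 0 0; 0.078 -0.02 0.005 0 0 0'
python3 -m inch '0.019 -0.005 0 0 0 0; 0.029 -0.007 0 0 0 0; 0.029 -0.007 0 0 0 0'
python3 -m inch '0.019 -0.005 0 0 0 0; 0.039 -0.01 0 0 0 0; 0.039 -0.01 0 0 0 0'
```

```text
t: 7.0
eef_pos: [0.5413, 0.0259, 0.1967]
orientation: [[0.245, 0.97, -0.002], [0.97, -0.245, 0.0], [-0.0, -0.002, -1.0]]
wrist_force: [-2.2, -0.4, -0.6]
finger_gap: 0.0129
finger_force: 58.9
t: 7.3
eef_pos: [0.5442, 0.025, 0.1966]
orientation: [[0.245, 0.969, -0.001], [0.969, -0.245, 0.0], [-0.0, -0.001, -1.0]]
wrist_force: [-2.0, -0.3, -0.4]
finger_gap: 0.0138
finger_force: 58.8
t: 7.6
eef_pos: [0.5484, 0.024, 0.1967]
orientation: [[0.245, 0.969, -0.001], [0.969, -0.245, -0.0], [-0.0, -0.001, -1.0]]
wrist_force: [-3.7, -1.2, -2.1]
finger_gap: 0.0132
finger_force: 58.7
```

```bash
python3 -m inch '0.019 -0.005 0 0 0 0; 0.039 -0.01 0 0 0 0; 0.039 -0.01 0 0 0 0'
python3 -m inch '0.019 -0.005 0 0 0 0; 0.039 -0.01 0 0 0 0; 0.039 -0.01 0 0 0 0'
python3 -m inch '0.01 -0.002 0 0 0 0; 0.019 -0.005 0 0 0 0; 0.019 -0.005 0 0 0 0'
```

```text
t: 7.9
eef_pos: [0.5524, 0.0232, 0.1969]
orientation: [[0.245, 0.97, -0.0], [0.97, -0.245, 0.0], [0.0, -0.0, -1.0]]
wrist_force: [-2.8, 0.0, -1.1]
finger_gap: 0.0131
finger_force: 58.6
t: 8.2
eef_pos: [0.5564, 0.0219, 0.1971]
orientation: [[0.245, 0.97, 0.0], [0.97, -0.245, -0.001], [-0.0, 0.001, -1.0]]
wrist_force: [-3.6, -2.4, -1.3]
finger_gap: 0.0131
finger_force: 58.8
t: 8.5
eef_pos: [0.5582, 0.0215, 0.1971]
orientation: [[0.245, 0.97, 0.0], [0.97, -0.245, -0.0], [-0.0, 0.0, -1.0]]
wrist_force: [-3.3, -0.5, -2.4]
finger_gap: 0.0132
finger_force: 58.8
```

```bash
python3 -m inch '0.01 -0.002 0 0 0 0; 0.029 -0.007 0 0 0 0; 0.029 -0.007 0 0 0 0'
python3 -m inch '0.01 -0.002 0 0 0 0; 0.019 -0.005 0 0 0 0; 0.019 -0.005 0 0 0 0'
python3 -m inch '0.01 -0.002 0 0 0 0; 0.019 -0.005 0 0 0 0; 0.019 -0.005 0 0 0 0'
```

```text
t: 8.8
eef_pos: [0.5612, 0.0206, 0.197]
orientation: [[0.245, 0.969, 0.001], [0.969, -0.245, -0.001], [-0.001, 0.001, -1.0]]
wrist_force: [-2.6, -4.1, -3.1]
finger_gap: 0.0131
finger_force: 58.9
t: 9.1
eef_pos: [0.563, 0.0202, 0.1971]
orientation: [[0.245, 0.969, 0.0], [0.969, -0.245, -0.0], [-0.0, 0.001, -1.0]]
wrist_force: [-2.8, -2.7, -1.6]
finger_gap: 0.0133
finger_force: 58.9
t: 9.4
eef_pos: [0.5649, 0.0198, 0.1971]
orientation: [[0.245, 0.97, 0.001], [0.97, -0.245, -0.001], [-0.0, 0.001, -1.0]]
wrist_force: [-2.1, -5.4, -1.0]
finger_gap: 0.0132
finger_force: 59.0
```

```bash
for i in 1 ; do python3 -m inch '0.01 -0.002 0 0 0 0; 0.01 -0.002 0 0 0 0'; done
python3 -m inch '0.01 -0.003 0 0 0 0; 0.01 -0.003 0 0 0 0'
python3 -m inch '0.01 -0.002 0 0 0 0; 0.01 -0.002 0 0 0 0'
```

```text
t: 9.6
eef_pos: [0.566, 0.0196, 0.1971]
orientation: [[0.245, 0.97, 0.001], [0.97, -0.245, -0.0], [-0.0, 0.001, -1.0]]
wrist_force: [-2.5, -4.1, -2.2]
finger_gap: 0.0134
finger_force: 59.0
t: 9.8
eef_pos: [0.5674, 0.0197, 0.1975]
orientation: [[0.245, 0.97, 0.003], [0.97, -0.245, 0.001], [0.002, 0.002, -1.0]]
wrist_force: [0.1, -0.9, -1.6]
finger_gap: 0.0132
finger_force: 59.0
t: 10.0
eef_pos: [0.5682, 0.0195, 0.1974]
orientation: [[0.245, 0.97, 0.001], [0.97, -0.245, 0.0], [0.001, 0.001, -1.0]]
wrist_force: [-0.4, -0.3, -1.6]
finger_gap: 0.0134
finger_force: 59.0
```

Force dropped to zero after the sideways load, so the gate has snapped. Now the tug.

```bash
python3 -m inch '-0.02 0.005 0 0 0 0; -0.04 0.01 0 0 0 0; -0.058 0.015 0 0 0 0; -0.058 0.015 0 0 0 0'
python3 -m inch '-0.01 0.002 0 0 0 0; -0.01 0.002 0 0 0 0'
python3 -m inch '-0.01 0.002 0 0 0 0; -0.01 0.002 0 0 0 0'
```

```text
t: 10.4
eef_pos: [0.5616, 0.0208, 0.1969]
orientation: [[0.245, 0.97, -0.0], [0.97, -0.245, 0.0], [0.0, -0.0, -1.0]]
wrist_force: [-1.0, 0.4, -1.0]
finger_gap: 0.013
finger_force: 59.0
t: 10.6
eef_pos: [0.5609, 0.0209, 0.197]
orientation: [[0.245, 0.97, -0.0], [0.97, -0.245, 0.0], [0.0, -0.0, -1.0]]
wrist_force: [-0.7, 0.2, -1.9]
finger_gap: 0.0131
finger_force: 59.0
t: 10.8
eef_pos: [0.5598, 0.0211, 0.1969]
orientation: [[0.245, 0.97, -0.0], [0.97, -0.245, 0.0], [0.0, -0.0, -1.0]]
wrist_force: [1.5, -0.6, -1.6]
finger_gap: 0.0132
finger_force: 59.0
```

```bash
python3 -m inch '-0.005 0.001 0 0 0 0; -0.005 0.001 0 0 0 0'
python3 -m inch '-0.003 0.001 0 0 0 0; -0.003 0.001 0 0 0 0; -0.003 0.001 0 0 0 0'
```

```text
t: 11.0
eef_pos: [0.5594, 0.0212, 0.197]
orientation: [[0.245, 0.97, -0.0], [0.97, -0.245, 0.0], [0.0, -0.0, -1.0]]
wrist_force: [-0.5, 0.5, -0.6]
finger_gap: 0.0134
finger_force: 59.0
t: 11.3
eef_pos: [0.5591, 0.0213, 0.197]
orientation: [[0.245, 0.97, -0.0], [0.97, -0.245, -0.0], [-0.0, -0.0, -1.0]]
wrist_force: [-0.4, 0.7, -1.4]
finger_gap: 0.0129
finger_force: 59.0
```

```bash
python3 -m inch '-0.005 0.001 0 0 0 0; -0.005 0.001 0 0 0 0'
python3 -m inch '-0.005 0.001 0 0 0 0; -0.005 0.001 0 0 0 0'
python3 - <<'E'
from h import *
s=arm.observe();print(s['eef_pos'],s['wrist_force'])
im=arm.capture('wrist')[:,:,::-1]
cv2.imwrite('pics/crop5.png',cv2.resize(im[145:345,360:620],(780,600),interpolation=cv2.INTER_CUBIC))
E
```

```text
t: 11.5
eef_pos: [0.5586, 0.0214, 0.197]
orientation: [[0.245, 0.97, -0.0], [0.97, -0.245, 0.0], [0.0, -0.0, -1.0]]
wrist_force: [-0.6, 0.1, -1.0]
finger_gap: 0.0131
finger_force: 59.0
t: 11.7
eef_pos: [0.5581, 0.0215, 0.1969]
orientation: [[0.245, 0.97, -0.0], [0.97, -0.245, 0.0], [-0.0, -0.0, -1.0]]
wrist_force: [0.4, 0.5, -1.0]
finger_gap: 0.0132
finger_force: 59.0
[0.55806595 0.02154459 0.19694705] [ 0.35367598  0.46324655 -1.01368264]
```

View pics/crop5.png

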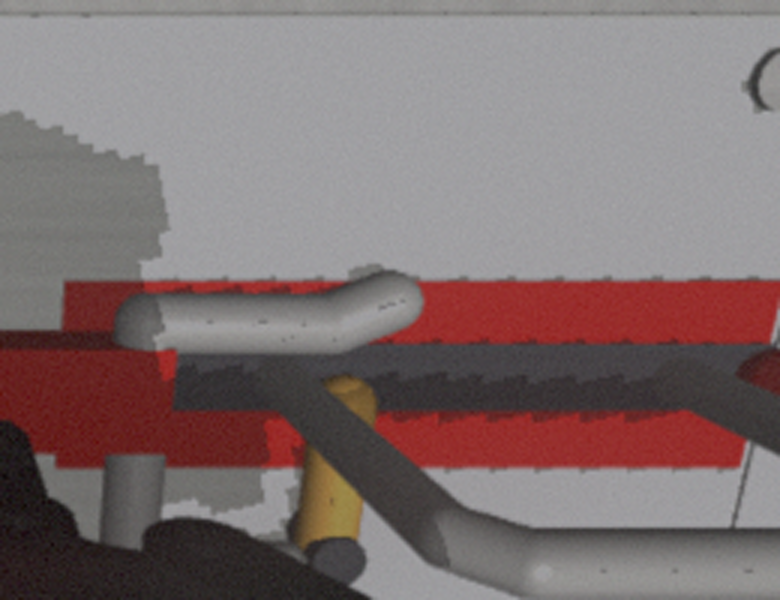

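The gate is shut and the leg is inside, at crop (280,375), about touching the gate's inner face. I'll continue the tug until it loads.

```bash
python3 -m inch '-0.005 0.001 0 0 0 0; -0.005 0.001 0 0 0 0'
python3 -m inch '-0.005 0.001 0 0 0 0; -0.005 0.001 0 0 0 0'
```

```text
t: 11.95
eef_pos: [0.5576, 0.0216, 0.197]
orientation: [[0.245, 0.97, -0.0], [0.97, -0.245, 0.0], [0.0, -0.0, -1.0]]
wrist_force: [0.8, -0.0, -1.3]
finger_gap: 0.0128
finger_force: 59.0
t: 12.15
eef_pos: [0.5571, 0.0217, 0.197]
orientation: [[0.245, 0.97, 0.0], [0.97, -0.245, -0.0], [-0.0, 0.0, -1.0]]
wrist_force: [0.4, 1.0, -1.5]
finger_gap: 0.0134
finger_force: 59.1
```

```bash
python3 -m inch '-0.005 0.001 0 0 0 0; -0.005 0.001 0 0 0 0'
python3 -m inch '-0.005 0.001 0 0 0 0; -0.005 0.001 0 0 0 0'
```

```text
t: 12.35
eef_pos: [0.5568, 0.0218, 0.1971]
orientation: [[0.245, 0.97, 0.001], [0.97, -0.245, -0.0], [0.0, 0.001, -1.0]]
wrist_force: [1.2, -0.8, -2.3]
finger_gap: 0.0132
finger_force: 59.0
t: 12.55
eef_pos: [0.5564, 0.0218, 0.1973]
orientation: [[0.245, 0.97, 0.001], [0.97, -0.245, -0.0], [0.0, 0.001, -1.0]]
wrist_force: [2.7, -0.7, -2.5]
finger_gap: 0.0133
finger_force: 58.9
```

```bash
python3 -m inch '-0.005 0.001 0 0 0 0; -0.005 0.001 0 0 0 0; -0.005 0.001 0 0 0 0'
```

```text
t: 12.85
eef_pos: [0.5561, 0.0219, 0.1973]
orientation: [[0.245, 0.97, 0.002], [0.97, -0.245, -0.0], [0.0, 0.002, -1.0]]
wrist_force: [5.4, -0.4, -3.5]
finger_gap: 0.0131
finger_force: 58.7
```

```bash
python3 -m inch '0.004 -0.001 -0.004 0 0 0; 0.004 -0.001 -0.01 0 0 0; 0.004 -0.001 -0.01 0 0 0'
python3 -m inch '0 0 0 0 0 0; 0 0 0 0 0 0; 0 0 0 0 0 0; 0 0 0 0 0 0; 0 0 0 0 0 0' -0.3 20
```

```text
t: 13.15
eef_pos: [0.5563, 0.0218, 0.1963]
orientation: [[0.245, 0.97, 0.001], [0.97, -0.245, -0.0], [-0.0, 0.001, -1.0]]
wrist_force: [4.4, -1.9, -0.7]
finger_gap: 0.0131
finger_force: 59.2
t: 13.65
eef_pos: [0.5559, 0.022, 0.1958]
orientation: [[0.245, 0.97, -0.001], [0.97, -0.245, 0.0], [-0.0, -0.001, -1.0]]
wrist_force: [0.3, 0.4, -0.4]
finger_gap: 0.0299
finger_force: 0.0
```

```bash
python3 -m inch '0 0 0.1 0 0 0; 0 0 0.3 0 0 0; 0 0 0.6 0 0 0; 0 0 0.9 0 0 0; 0 0 0.9 0 0 0'
python3 -m inch '-0.3 0.1 0.3 0 0 0; -0.6 0.2 0.6 0 0 0; -0.6 0.2 0.6 0 0 0;-0.6 0.2 0.6 0 0 0'
python3 - <<'E'
from h import *
im=arm.capture('wrist')[:,:,::-1];b=arm.capture('side')[:,:,::-1]
cv2.imwrite('pics/fin.png',np.hstack([cv2.resize(im[190:350,330:490],(400,400),interpolation=cv2.INTER_CUBIC),cv2.resize(b[195:275,270:350],(400,400),interpolation=cv2.INTER_CUBIC)]))
cv2.imwrite('pics/wf.png',im)
E
```

```text
t: 14.15
eef_pos: [0.5578, 0.0217, 0.2917]
orientation: [[0.245, 0.97, 0.01], [0.97, -0.245, -0.002], [0.001, 0.01, -1.0]]
wrist_force: [1.1, 0.2, 0.3]
finger_gap: 0.0299
finger_force: 0.0
t: 14.55
eef_pos: [0.4958, 0.0421, 0.3466]
orientation: [[0.245, 0.97, 0.002], [0.97, -0.245, -0.0], [0.0, 0.002, -1.0]]
wrist_force: [0.1, 0.6, -0.3]
finger_gap: 0.03
finger_force: 0.0
```

View pics/fin.png

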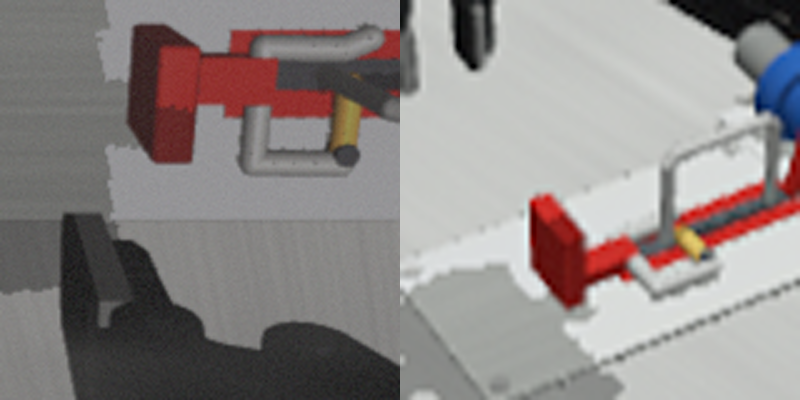

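The clip lies flat on the plate with the leg inside the hook and the gate shut just in front of it, and the gripper is clear. I'm handing in.

```bash
python3 -c "
from plant import arm
print(arm.close_job())"
```

```text
the job is handed in; nothing more can be done
None
```

The red clip is locked onto the staple's near leg with its gate shut; I tugged it back at about 5 N, let go with it lying flat on the plate, and handed the job in at about 15 s of robot time (no verdict was returned).

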